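# Feed the aluminium puck through the chute flap

### The job

With your fingertips, push the plain aluminium puck along the raised deck to the mouth of the guide rails and on through the hanging orange flap, so that it drops down the chute into the small blue-sided tray; then draw back so that the flap swings shut. Only push the puck, do not pick it up or lift it, and leave the brass bush, the gear and the steel ring on the deck where they are.

Things in the scene. Friction and masses are not known exactly. Their poses are not given: they have to be found in the camera images.
- chute: Fixed parts chute. Origin: on the desk, straight below the sill; x: feed direction (away from robot, through the flap), y left, z up. Flat dark steel deck, top 70 mm above the origin, x -150 to 0, y -150 to 150 mm, with lips 5 mm high, 4 mm thick along the two side edges only. Nothing on it but the two cheeks with the flap stands over 30 mm above the deck
- rails (a point): On the deck, on the centreline (y = 0) at x = -66 mm: middle of the wide entry of the two steel guide rails, 8 mm high, 5 mm thick. They are 114 mm apart here, close in at 45 degrees to 46 mm (inside) at x = -32, then run straight to x = 0. Fingertips over 8 mm above the deck pass over them. Axes as the chute's
- sill (a point): Centre of the deck's far edge (x = 0), in the mouth, 70 mm above the desk. Blue cheeks 58 mm apart inside, 68 mm outside, begin at x = -4 mm, rise 46 mm above the deck and hold the 5 mm hinge rod, along y, 40 mm above the sill: upright fingers cannot pass it, and need not: once the puck's middle is well past the sill it tips and slides down the 51 degree ramp by itself
- tray (a point): Middle of the floor of the blue-sided tray at the ramp's foot, 95 mm beyond the sill, 6 mm above the desk. Floor 88 mm long (x 50 to 138), 58 mm wide, walls 36 mm high
- flap (a joint): Orange flap, 52 mm wide, 2.5 mm thick, 25 g, hanging freely from the hinge rod to 3 mm above the deck. 0 = hanging shut; grows to 1.5 rad as its lower edge swings away from the robot (+x). It cannot swing towards the robot, falls shut by its own weight, and needs under 1 N to push
- flap_edge (a point): Middle of the flap's lower edge, 37 mm below the hinge rod; moves with the flap
- alu_puck: Plain solid aluminium puck, 36 mm diameter, 22 mm high, about 70 g, standing on its flat face on the deck about 85 mm to the left or right of the centreline, about 108 mm before the sill. Origin: centre of its underside, z along its axis
- brass_bush: Bystander: brass flanged bush, 31 mm diameter, 29 mm high, on the deck on the other side from the puck. Origin: centre of its underside
- gear: Bystander: steel spur gear with hub, 49 mm diameter, 18 mm high, on the deck beside the guide rails. Origin: centre of its underside
- steel_ring: Bystander: flat steel ring, 46 mm diameter, 12 mm high, on the deck beside the guide rails on the other side from the gear. Origin: centre of its underside
Not all that is in view belongs to the job. Leave any red look-alike of the alu_puck alone.

How it is judged (in metres and radians):
On the way:
1. the puck, in the mouth at deck level, has pushed the flap open by more than 0.4 rad (value of joint flap above 0.4 rad and x of alu_puck in the frame of chute between -0.025 and 0.03 m and contact force between alu_puck and chute above 0.01 N).
At the end, for the whole second after the job is handed in: The puck lies at rest in the chute's tray behind the flap (35 to 140 mm beyond the sill, between the tray's sides, less than 45 mm above the desk), and the flap hangs shut (under 0.08 rad) (x of alu_puck in the frame of chute between 0.035 and 0.14 m and y of alu_puck in the frame of chute between -0.03 and 0.03 m and z of alu_puck in the frame of chute below 0.045 m and linear speed of alu_puck below 0.02 m/s and value of joint flap below 0.08 rad); the robot touches nothing.
It fails at once if the puck is lifted more than 12 mm off the deck (z of alu_puck in the frame of chute above 0.082 m).
It fails at once if the brass bush is moved more than 20 mm (distance of brass_bush from where it was at the start of the episode above 0.02 m).
It fails at once if the gear is moved more than 20 mm (distance of gear from where it was at the start of the episode above 0.02 m).
It fails at once if the steel ring is moved more than 20 mm (distance of steel_ring from where it was at the start of the episode above 0.02 m).
It also fails if it takes over 48 s, if anything falls off the work surface, if the arm or the gripper's body presses on something with over 40 N, if the wrist force passes 120 N, or if a joint passes its speed limit or range.

### The arm

A 6-joint arm with a two-finger parallel gripper is mounted at the origin on a cart in front of the work surface, level with it; the furniture and walls round the work are solid. World frame = base frame: x ahead of the robot, y to its left, z up, the work surface at z = 0. Lengths are in mm, angles in rad, forces in N, time in s.
With the tool pointing down it reaches from about 275 to 1000 mm from the base axis. Payload 8.4 kg.
Tool frame: the origin (TCP) lies between the finger pads; the fingertips stand 22 mm ahead of it and the grasp point (between the pads) lies 3 mm ahead of it; z points along the fingers, y is the line along which they close (so a half turn about z gives the same grasp; the last joint's range is limited). The gripper opens to 85 mm and grips with 20 to 120 N. Pads are 22 mm wide; open, the fingers measure 114 mm over their backs; the gripper's body (76 mm by 85 mm) begins 54 mm behind the grasp point. The pads swing forward as they close: fully open they stand 13 mm farther back than shut.
Start: joints at [-1.216, 0.353, 1.633, -0, 1.155, -0.002], TCP at [218.297, -585.64, 253.281] pointing down, gripper open.
Joint ranges: [-2.63, 2.63], [-0.92, 2.1], [0.06, 2.66], [-1.3, 4.44], [0, 2.69], [-3.02, 3.02]. Speed limits (rad/s): [2.22, 2.22, 2.79, 3.14, 3.14, 3.14].

### API

Orientations are given as [roll, pitch, yaw] about the fixed x, y, z axes, in that order (R = Rz(yaw) Ry(pitch) Rx(roll)).
In Python, from rig import r, grab_frame gives the robot as it stands.
- The arm moves only by the shell command python3 -m inch 'ROWS' [FORCE]. ROWS is JSON, a list of rows, each a list of 7 numbers: the turn, a rotation vector about the tool's x, y, z as a fraction of full scale, then the shift along the tool's x, y, z as a fraction of full scale, then the closure, from 0 (fully open) to 1 (shut). In form: [[rx, ry, rz, dx, dy, dz, fingers], ...]. A call has 1 to 8 rows; each row shifts and turns the commanded pose from where the row before left it, along the tool's axes as they then stand; what a row does not reach is not made up. Full scale, the value 1, is 2.5 cm for a shift and pi rad for a turn. A row lasts 1/12 s, in which the tool goes at most 41.7 mm and 7.16 degrees, less where a joint would pass 70% of its speed; a pose out of reach is approached as far as the arm can. A call with a number of a shift or a turn outside -1 to 1 is refused whole. A call with a gripper value outside its range is refused whole. The fingers move at their own pace and stop on an object; FORCE is the grip in N (left out, the last holds). Time passes only in rows, so rows that do not move let the fingers close. It gives the time, the measured TCP pose, the force, the opening and the grip force at its end, in the units of the state.
- r.sense(): the state, without advancing time (a new reading comes with each control period).
- grab_frame(name): name is "scene" or "top" or "wrist"; returns a dict with "pixels" (420x560x3 uint8, red, green, blue), "z_map" (420x560 float32, mm along the optical axis (not along the pixel's ray), 0 where there is no reading), "vertical_fov" (degrees; the focal length in pixels is half the picture's height over the tangent of half this angle, whatever the lens; pixels are square), "cx", "cy" (the principal point, pixels), "cam_to_world" (4x4, takes a point from camera to world coordinates). Camera axes: x right, y down, z forward; pixel columns grow to the right and rows downward; lengths in mm; the calibration is good to about 2 mm. A picture is of the moment at which its call begins.
- r.sign_off(): hands the job in; it is judged then, once.
The state is a dict: "clock": time; "qpos": joint angles; "qvel": joint speeds; "joint_efforts": joint torques, N m; "eef_pos": TCP position; "tcp_rot": TCP orientation; "contact_force": force on the tool from outside, world axes, zero at the start; "wrist_torque": the same for the moment, N m; "opening": opening from 0.0 (shut) to 1.0 (fully open); "grasp_force": force on a finger pad.
Only numpy, scipy, OpenCV 4.12 (cv2) and the standard library are available. Lean on these libraries where they do the work, as an engineer would, in place of code of your own. Each camera call takes 0.05 s, during which the arm holds its last target. There are 200 camera calls.

## Working session

There is one attempt and no reset: what is moved stays moved. The work goes in short steps, Python scripts to look and compute and a shell command to move; the robot and the scene stay as the last step left them, time stands still between calls to the robot, and variables do not carry over. Pictures are saved under pics/ and viewed, at most 10 in all, crops included, and the job is handed in when it is done.

```bash
mkdir -p pics && cat > h.py <<'E'
import numpy as np, cv2
from rig import r, grab_frame
def pts(f):
    h,w=f["z_map"].shape; fl=h/2/np.tan(np.radians(f["vertical_fov"])/2)
    v,u=np.mgrid[:h,:w]; z=f["z_map"]
    P=np.stack([(u-f["cx"])/fl*z,(v-f["cy"])/fl*z,z,np.ones_like(z)],-1)@np.array(f["cam_to_world"]).T
    P=P[...,:3]; P[z==0]=np.nan
    return P
def save(f,n): cv2.imwrite(f"pics/{n}.png",f["pixels"][...,::-1])
E
python3 - <<'E'
from h import *
s=r.sense(); print(s["clock"],s["eef_pos"],s["tcp_rot"],s["opening"])
for n in("top","scene"):
    f=grab_frame(n); save(f,n+"0"); print(n,f["vertical_fov"],f["cx"],f["cy"],np.round(f["cam_to_world"],3).tolist(),(f["z_map"]>0).mean())
    np.savez(n+"0.npz",p=f["pixels"],P=pts(f))
E
```

```text
0.0 [ 218.15792915 -585.22248326  252.55918905] [-3.14021768e+00 -5.15151219e-06  3.56792791e-01] 0.9986394282707788
top 57.123368436874514 282.2471992716467 210.9640098631444 [[-0.007, -0.983, 0.185, 397.425], [-1.0, 0.008, 0.009, 23.077], [-0.011, -0.185, -0.983, 950.893], [0.0, 0.0, 0.0, 1.0]] 0.9961479591836735
scene 47.18109257891794 272.3487332679022 208.9192397612488 [[-0.704, -0.4, 0.586, 24.359], [-0.709, 0.427, -0.561, 504.492], [-0.026, -0.811, -0.584, 620.701], [0.0, 0.0, 0.0, 1.0]] 0.9960714285714286
```

View pics/top0.png

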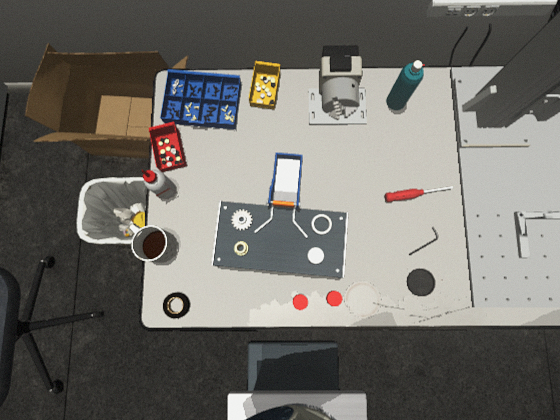

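View pics/scene0.png

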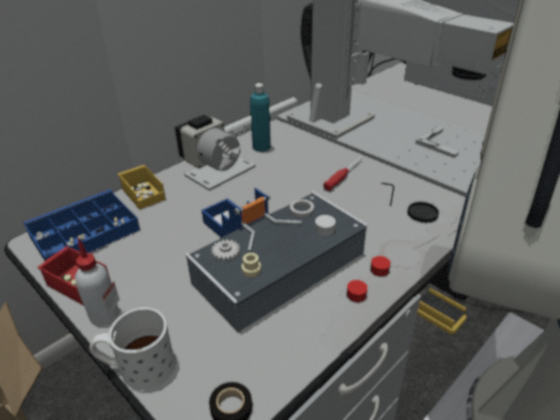

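Top view: the deck spans about (215–347, 202–278). The puck is at (316,255) on the right, ring (321,224), gear (241,219), bush (241,248) and orange flap (285,204). The scene view agrees, and the red look-alikes are on the desk.

```bash
python3 - <<'E'
from h import *
d=np.load("top0.npz"); p=d["p"].astype(int); P=d["P"]
box=np.zeros(P.shape[:2],bool); box[190:290,205:360]=1
Z=P[...,2]
m=box&(Z>60)&(Z<105)&(P[...,0]<np.inf)
m2=box&(abs(Z-70)<6); print("deckz",np.median(Z[m2]))
mm=cv2.morphologyEx((box&(abs(Z-72)<9)).astype(np.uint8),cv2.MORPH_OPEN,np.ones((5,5)))
rect=cv2.minAreaRect(P[mm>0][:,:2].astype(np.float32)); print("deck rect",rect)
print(np.round(cv2.boxPoints(rect),1).tolist())
hsv=cv2.cvtColor(d["p"],cv2.COLOR_RGB2HSV)
o=box&(hsv[...,0]<20)&(hsv[...,1]>150)&(hsv[...,2]>120)
print("flap",o.sum(),np.nanmean(P[o],0),np.nanmin(P[o],0),np.nanmax(P[o],0))
th=np.radians(0)
for n,(u,v),zz in(("puck",(316,255),92),("ring",(321,224),82),("gear",(241,219),85),("bush",(241,248),95)):
    w=np.zeros_like(box); w[v-15:v+16,u-15:u+16]=1
    k=w&(Z>zz-8)&(Z<zz+8)&(Z>77)
    q=P[k]; print(n,k.sum(),np.median(q[:,2]),cv2.minEnclosingCircle(q[:,:2].astype(np.float32)),q.mean(0))
E
```

```text
deckz 70.31460091557523
deck rect ((501.3244934082031, 36.43269348144531), (300.3857116699219, 150.5668182373047), 84.21097564697266)
[[411.29998779296875, -105.4000015258789], [561.0999755859375, -120.5999984741211], [591.4000244140625, 178.3000030517578], [441.6000061035156, 193.5]]
flap 80 [574.25581614  30.14549138 108.52308753] [568.82684093   6.98435905  83.58218044] [578.42871371  52.32383049 117.20505699]
puck 211 92.38959256549003 ((460.162353515625, -42.11482238769531), 17.831926345825195) [460.26445157 -41.97789114  92.33173876]
ring 145 82.05893775305867 ((526.0479736328125, -48.89385986328125), 33.41263961791992) [531.1778498  -57.55043245  82.00019413]
gear 298 80.62105512045355 ((539.4033813476562, 115.79853820800781), 33.84042739868164) [543.34669232 123.72775794  81.49943662]
bush 71 98.98542947437443 ((478.3254089355469, 124.56185913085938), 12.488597869873047) [478.02579538 124.31443258  98.08029785]
```

```bash
cat >> h.py <<'E'
YAW=-0.1009; S=np.array([575.9,28.9,0]); R=np.array([[np.cos(YAW),np.sin(YAW),0],[-np.sin(YAW),np.cos(YAW),0],[0,0,1]])
ch=lambda p:(np.asarray(p)-S)@R.T   # world -> chute
def st():
    s=r.sense(); print(round(s["clock"],2),"chute tcp",ch(s["eef_pos"]).round(1),"rpy",np.round(s["tcp_rot"],3),"F",np.round(s["contact_force"],1),"op",round(s["opening"],3))
E
python3 -m inch '[[0,0,0.0365,0,0,0,0],[0,0,0.0365,0,0,0,0],[0,0,0.0365,0,0,0,0],[0,0,0.0365,0,0,0,0],[0,0,0,0.32,-1,0,0],[0,0,0,0.32,-1,0,0],[0,0,0,0.32,-1,0,0],[0,0,0,0.32,-1,0,0]]'
python3 -c "
from h import *
st()
print('puck',ch([460.2,-42.1,92]),'ring',ch([531.2,-57.5,82]),'gear',ch([543.3,123.7,82]),'bush',ch([478.2,124.4,98]),'flap',ch([574.3,30.1,108]))"
```

```text
clock: 0.77
eef_pos: [260.4, -488.2, 252.8]
tcp_rot: [-3.141, 0.0, -0.102]
contact_force: [-0.1, 0.8, -0.3]
opening: 1.0
grasp_force: 0.0
0.77 chute tcp [-261.9 -546.2  252.8] rpy [-3.141  0.    -0.102] F [-0.1  0.8 -0.3] op 1.0
puck [-107.95978918  -82.29321917   92.        ] ring [-35.76967666 -90.46314295  82.        ] gear [-41.98329135  91.0340774   82.        ] bush [-106.82269725   85.17306706   98.        ] flap [ -1.71273692   1.03273049 108.        ]
```

```bash
python3 -m inch '[[0,0,0,0.33,-1,0,0.35],[0,0,0,0.33,-1,0,0.35],[0,0,0,0.33,-1,0,0.35],[0,0,0,0.33,-1,0,0.35],[0,0,0,0.33,-1,0,0.35],[0,0,0,0.33,-1,0,0.35],[0,0,0,0.33,-1,0,0.35],[0,0,0,0.33,-1,0,0.35]]' >/dev/null
python3 -m inch '[[0,0,0,0.33,-1,0,0.35],[0,0,0,0.33,-1,0,0.35],[0,0,0,0.33,-1,0,0.35],[0,0,0,0.33,-1,0,0.35],[0,0,0,0.33,-1,0.2,0.35],[0,0,0,0.33,-1,0.4,0.35],[0,0,0,0.33,-1,0.7,0.35],[0,0,0,0.33,-1,0.7,0.35]]' >/dev/null
python3 -m inch '[[0,0,0,0.33,-1,0.5,0.35],[0,0,0,0.2,-1,0.4,0.35],[0,0,0,0,-0.5,0,0.35],[0,0,0,0,0,0,0.35]]' >/dev/null
python3 - <<'E'
from h import *
st(); f=grab_frame("wrist"); save(f,"w1"); P=pts(f); np.savez("w1.npz",p=f["pixels"],P=P)
print(np.round(f["cam_to_world"],2).tolist())
Z=P[...,2]; k=(Z>86)&(Z<98); C=(P-S)@R.T; k&=(abs(C[...,0]+108)<35)&(abs(C[...,1]+82)<35)
n,l,s,c=cv2.connectedComponentsWithStats(k.astype(np.uint8)); i=1+s[1:,4].argmax(); q=C[l==i]; print(s[i],cv2.minEnclosingCircle(q[:,:2].astype(np.float32)),q.mean(0))
E
```

```text
2.43 chute tcp [-116.6  -83.1  179.8] rpy [-3.141e+00  2.000e-03 -1.000e-01] F [ 0.6 -0.2  0.8] op 0.652
[[-0.1, -0.96, -0.27, 518.93], [-1.0, 0.09, 0.03, -48.01], [-0.0, 0.27, -0.96, 299.59], [0.0, 0.0, 0.0, 1.0]]
[ 246  173   58   58 2609] ((-108.32830810546875, -82.76410675048828), 18.14710807800293) [-107.62670724  -82.71502301   91.18051079]
```

View pics/w1.png

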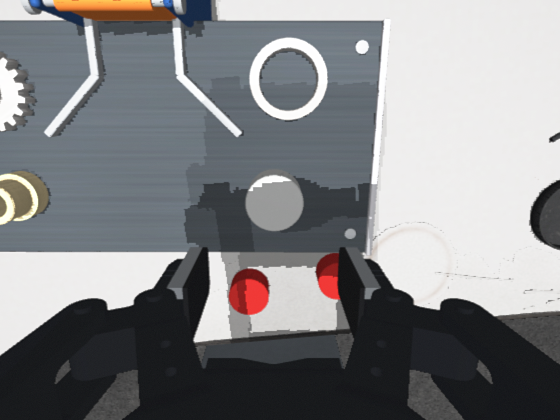

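The wrist view shows the puck at (275,203), ahead of the open fingers at (190,280) and (355,285). The rails and ring are at the top. Next I'll measure the fingertip height from depth.

```bash
python3 - <<'E'
from h import *
P=np.load("w1.npz")["P"]; C=(P-S)@R.T
for a,b in((150,215),(330,400)):
    q=C[240:330,a:b].reshape(-1,3); q=q[(q[:,2]>110)]; print(len(q),np.nanpercentile(q,[1,50,99],axis=0).round(1).tolist(), q[q[:,2]<q[:,2].min()+6].mean(0), q[q[:,2]<q[:,2].min()+6].min(0),q[q[:,2]<q[:,2].min()+6].max(0))
E
```

```text
3878 [[-126.9, -61.2, 163.7], [-106.1, -53.5, 194.0], [-99.3, -41.6, 228.5]] [-114.90359074  -54.07182572  164.31968144] [-127.42879654  -54.844347    160.52209392] [-105.55627761  -48.15986378  166.49237833]
3953 [[-126.5, -123.2, 163.5], [-105.9, -111.3, 194.6], [-99.2, -103.5, 228.6]] [-114.46691962 -110.67772779  164.41535698] [-127.49369341 -116.22958321  160.68548827] [-105.52523335 -109.75663325  166.6562485 ]
```

```bash
python3 -m inch '[[0,0,0,0.17,0,0.8,0.35],[0,0,0,0.17,0,0.9,0.35],[0,0,0,0,0,0.8,0.35],[0,0,0,0,0,0.6,0.35],[0,0,0,0,0,0.22,0.35],[0,0,0,0,0,0,0.35]]' && python3 - <<'E'
from h import *
st()
E
```

```text
clock: 2.98
eef_pos: [459.4, -45.6, 96.9]
tcp_rot: [3.141, 0.002, -0.103]
contact_force: [-0.1, -0.1, -0.3]
opening: 0.655
grasp_force: 0.0
2.98 chute tcp [-108.4  -85.9   96.9] rpy [ 3.141e+00  2.000e-03 -1.030e-01] F [-0.1 -0.1 -0.3] op 0.655
```

```bash
python3 -m inch '[[0,0,0,0,-0.25,0,0.35],[0,0,0,0,-0.4,0,0.35],[0,0,0,0,-0.4,0,0.35],[0,0,0,0,-0.4,0,0.35],[0,0,0,0,-0.4,0,0.35],[0,0,0,0,-0.4,0,0.35],[0,0,0,0,-0.4,0,0.35],[0,0,0,0,-0.4,0,0.35]]' >/dev/null; python3 -m inch '[[0,0,0,0,-0.35,0,0.35],[0,0,0,0,-0.25,0,0.35],[0,0,0,0,-0.12,0,0.35],[0,0,0,0,-0.05,0,0.35],[0,0,0,0,0,0,0.35]]' >/dev/null; python3 - <<'E'
from h import *
st()
f=grab_frame("wrist"); save(f,"w2"); C=(pts(f)-S)@R.T; k=(C[...,2]>87)&(C[...,2]<97)&(abs(C[...,0]+100)<40)&(abs(C[...,1])<40)
g=f["pixels"].astype(int); k&=(g.min(-1)>90)
n,l,s,c=cv2.connectedComponentsWithStats(k.astype(np.uint8)); i=1+s[1:,4].argmax(); q=C[l==i]; print(s[i],cv2.minEnclosingCircle(q[:,:2].astype(np.float32)),q.mean(0))
E
```

```text
4.07 chute tcp [-107.6   10.6   97.7] rpy [ 3.142  0.    -0.102] F [0.4 0.1 0.2] op 0.654
[ 253  240   89   82 5751] ((-108.75332641601562, 2.1092984676361084), 18.29669952392578) [-108.01711969    2.02989223   91.19789368]
```

View pics/w2.png

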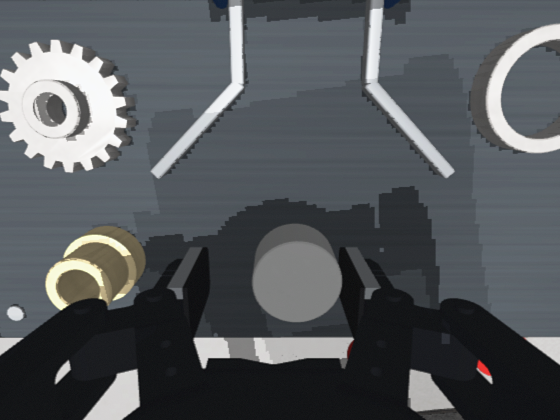

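The puck is at (297,280), chute frame (-108, 2), straddled by the fingers and free of the rails, bush and gear. I'll centre on it, back out behind it and narrow the gap.

```bash
python3 -m inch '[[0,0,0,0,0.17,0,0.35],[0,0,0,0,0.17,0,0.35],[0,0,0,-0.3,0,-0.1,0.35],[0,0,0,-0.5,0,-0.1,0.35],[0,0,0,-0.5,0,0,0.35],[0,0,0,-0.2,0,0,0.765],[0,0,0,0,0,0,0.765],[0,0,0,0,0,0,0.765]]' >/dev/null; python3 -m inch '[[0,0,0,0,0,0,0.765],[0,0,0,0,0,0,0.765]]' >/dev/null; python3 - <<'E'
from h import *
st()
f=grab_frame("wrist"); save(f,"w3"); C=(pts(f)-S)@R.T; k=(C[...,2]>87)&(C[...,2]<97)&(abs(C[...,0]+100)<40)&(abs(C[...,1])<40)
g=f["pixels"].astype(int); k&=(g.min(-1)>90)
n,l,s,c=cv2.connectedComponentsWithStats(k.astype(np.uint8)); i=1+s[1:,4].argmax(); q=C[l==i]; print(s[i],cv2.minEnclosingCircle(q[:,:2].astype(np.float32)),q.mean(0))
k=(C[...,2]>75)&(C[...,2]<81)&(abs(C[...,1])<70)
for x in(-60,-50,-40,-25,-18,-10):
    y=C[...,1][k&(abs(C[...,0]-x)<1.5)]; print(x,[np.median(a).round(1) if len(a) else None for a in(y[y<0],y[y>0])])
E
```

```text
4.95 chute tcp [-144.4    2.1  102.9] rpy [-3.141e+00 -1.000e-03 -1.020e-01] F [ 0.7 -0.5  0.2] op 0.232
[ 230  143   93   91 6616] ((-109.09846496582031, 2.0679256916046143), 18.148906707763672) [-108.24595458    1.97105353   91.22700949]
-60 [np.float64(-52.2), np.float64(51.1)]
-50 [np.float64(-42.5), np.float64(41.9)]
-40 [np.float64(-34.3), np.float64(33.6)]
-25 [None, None]
-18 [None, None]
-10 [None, None]
```

View pics/w3.png

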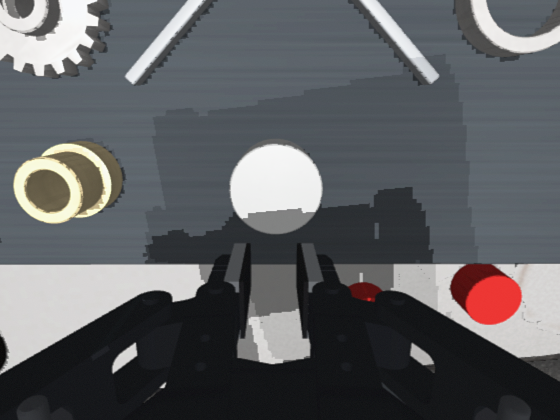

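The picture shows the puck at (276,188), centred ahead of the nearly closed fingers at (237,285) and (312,285). The rail centreline measures y≈-0.4. Pushing forward now, easing over 2 mm.

```bash
python3 -m inch '[[0,0,0,0.25,0,0,0.765],[0,0,0,0.3,0,0,0.765],[0,0,0,0.35,0.02,0,0.765],[0,0,0,0.4,0.02,0,0.765],[0,0,0,0.4,0.02,0,0.765],[0,0,0,0.4,0.02,0,0.765],[0,0,0,0.4,0.02,0,0.765],[0,0,0,0.3,0,0,0.765]]' >/dev/null; python3 -m inch '[[0,0,0,0.2,0,0,0.765],[0,0,0,0,0,0,0.765]]'>/dev/null; python3 - <<'E'
from h import *
st()
f=grab_frame("wrist"); save(f,"w4"); C=(pts(f)-S)@R.T; k=(C[...,2]>87)&(C[...,2]<97)&(abs(C[...,0]+45)<40)&(abs(C[...,1])<30)
g=f["pixels"].astype(int); k&=(g.min(-1)>90)
n,l,s,c=cv2.connectedComponentsWithStats(k.astype(np.uint8)); i=1+s[1:,4].argmax(); q=C[l==i]; print(s[i],cv2.minEnclosingCircle(q[:,:2].astype(np.float32)),q.mean(0))
E
```

```text
5.83 chute tcp [-68.7  -0.6 102.8] rpy [-3.141e+00 -1.000e-03 -1.020e-01] F [-0.1  0.3  0.4] op 0.234
[ 228  166   92   89 6327] ((-42.471923828125, 0.154473215341568), 18.353412628173828) [-4.13539000e+01  6.04346877e-02  9.11985396e+01]
```

View pics/w4.png

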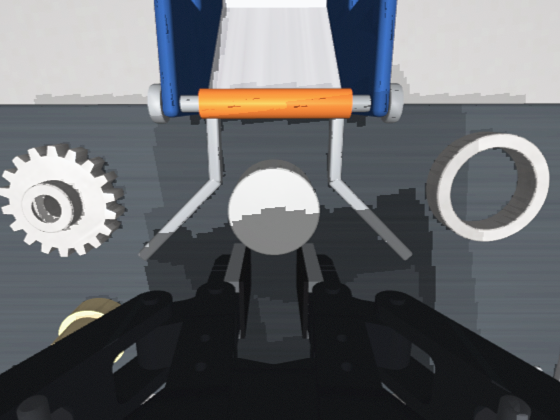

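The puck is at (274,210), chute frame (-42, 0), nested and centred at the rail mouth with the flap ahead at (275,103). I'll push on into the mouth.

```bash
python3 -m inch '[[0,0,0,0.2,0,0,0.765],[0,0,0,0.3,0,0,0.765],[0,0,0,0.3,0,0,0.765],[0,0,0,0.3,0,0,0.765],[0,0,0,0.3,0,0,0.765],[0,0,0,0.3,0,0,0.765],[0,0,0,0.3,0,0,0.765],[0,0,0,0,0,0,0.765]]'; python3 - <<'E'
from h import *
st()
f=grab_frame("wrist"); save(f,"w5"); C=(pts(f)-S)@R.T; np.save("C5.npy",C)
E
```

```text
clock: 6.55
eef_pos: [558.0, 30.1, 103.0]
tcp_rot: [-3.141, -0.002, -0.102]
contact_force: [-0.6, 0.2, 0.5]
opening: 0.235
grasp_force: 0.0
6.55 chute tcp [-18.   -0.6 103. ] rpy [-3.141e+00 -2.000e-03 -1.020e-01] F [-0.6  0.2  0.5] op 0.235
```

View pics/w5.png

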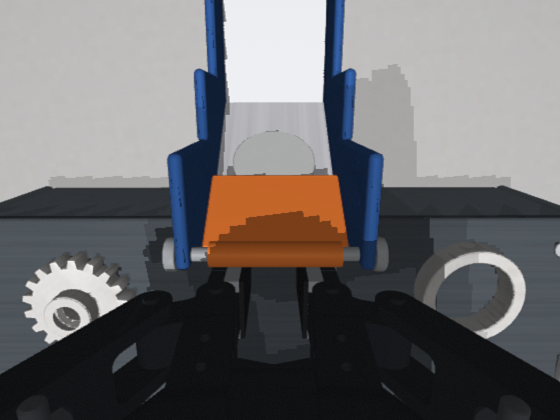

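The orange flap is swung well open at (275,215) and the puck shows beyond it at (275,150), near the tipping point. I'll close the fingers and nudge a little further, then draw back.

```bash
python3 -m inch '[[0,0,0,0.08,0,0,0.765],[0,0,0,0,0,0,1],[0,0,0,0,0,0,1],[0,0,0,0,0,0,1],[0,0,0,0,0,0,1],[0,0,0,0,0,0,1]]'; python3 - <<'E'
from h import *
st()
f=grab_frame("wrist"); save(f,"w6"); C=(pts(f)-S)@R.T
k=(abs(C[...,1])<26)&(C[...,0]>5)&(C[...,0]<140)
g=f["pixels"].astype(int); print(np.c_[[(C[v,275].round(0)) for v in range(20,240,15)],g[20:240:15,275]].astype(int).tolist())
E
```

```text
clock: 7.1
eef_pos: [557.8, 30.0, 102.8]
tcp_rot: [3.142, 0.0, -0.102]
contact_force: [0.5, -0.0, 0.7]
opening: 0.001
grasp_force: 0.0
7.1 chute tcp [-18.2  -0.7 102.8] rpy [ 3.142  0.    -0.102] F [ 0.5 -0.   0.7] op 0.001
[[95, -1, 7, 247, 248, 250], [87, -1, 5, 248, 249, 250], [79, -1, 6, 248, 249, 250], [67, -1, 43, 248, 249, 251], [61, -1, 43, 248, 249, 251], [54, -1, 42, 237, 238, 238], [46, -1, 11, 198, 197, 202], [38, -1, 21, 199, 199, 204], [31, -1, 30, 199, 198, 202], [24, -1, 39, 197, 197, 202], [17, -1, 46, 197, 197, 202], [11, -1, 53, 196, 197, 201], [5, -1, 61, 119, 119, 122], [0, -1, 68, 121, 120, 123], [0, -1, 88, 104, 54, 22]]
```

View pics/w6.png

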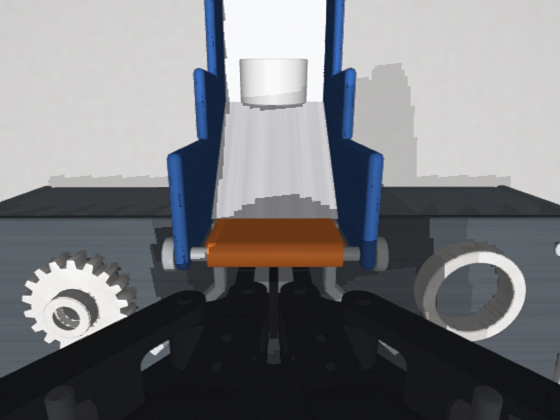

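The puck has dropped into the tray at (274,80), about 55–70 mm past the sill, and the flap at (275,243) is swinging shut. Drawing back.

```bash
python3 -m inch '[[0,0,0,-0.5,0,-0.2,1],[0,0,0,-1,0,-0.5,1],[0,0,0,-1,0,-1,1],[0,0,0,-1,0,-1,1],[0,0,0,-1,0,-1,1],[0,0,0,-0.5,0,-0.5,1],[0,0,0,0,0,0,1],[0,0,0,0,0,0,1]]' >/dev/null;  python3 -m inch '[[0,0,0,0,0,0,1],[0,0,0,0,0,0,1],[0,0,0,0,0,0,1],[0,0,0,0,0,0,1],[0,0,0,0,0,0,1],[0,0,0,0,0,0,1],[0,0,0,0,0,0,1],[0,0,0,0,0,0,1]]' >/dev/null; python3 - <<'E'
from h import *
st()
f=grab_frame("wrist"); A=f["pixels"]; save(f,"w7"); C=(pts(f)-S)@R.T
f=grab_frame("top"); save(f,"t7"); B=f["pixels"]; D=(pts(f)-S)@R.T
b=cv2.resize(B[140:290,200:360],(640,600),interpolation=cv2.INTER_NEAREST); 
cv2.imwrite("pics/t7c.png",cv2.cvtColor(b,cv2.COLOR_RGB2BGR))
for n,X,im in(("w",C,A),("t",D,B)):
    hsv=cv2.cvtColor(im,cv2.COLOR_RGB2HSV); o=(hsv[...,0]<22)&(hsv[...,1]>150)&(abs(X[...,0])<45)&(abs(X[...,1])<30)&(X[...,2]>60)
    if o.any(): print(n,"flap x range",np.percentile(X[o],[1,50,99],axis=0).round(1).tolist())
    k=(X[...,0]>35)&(X[...,0]<135)&(abs(X[...,1])<26)&(X[...,2]>20)
    k&=X[...,2]>75-1.25*X[...,0]+0 if 0 else (X[...,0]>54)
    if k.any(): print(n,"puck",k.sum(),np.percentile(X[k],[2,50,98],axis=0).round(1).tolist())
E
```

```text
8.48 chute tcp [-143.    -0.6  207.7] rpy [ 3.142  0.    -0.102] F [ 0.4 -0.3 -0.3] op -0.001
t flap x range [[-4.9, -20.8, 84.5], [-1.4, 1.2, 113.1], [1.2, 22.6, 116.8]]
t puck 126 [[54.5, -17.1, 28.2], [64.9, 0.0, 39.8], [75.2, 16.9, 44.5]]
```

View pics/t7c.png

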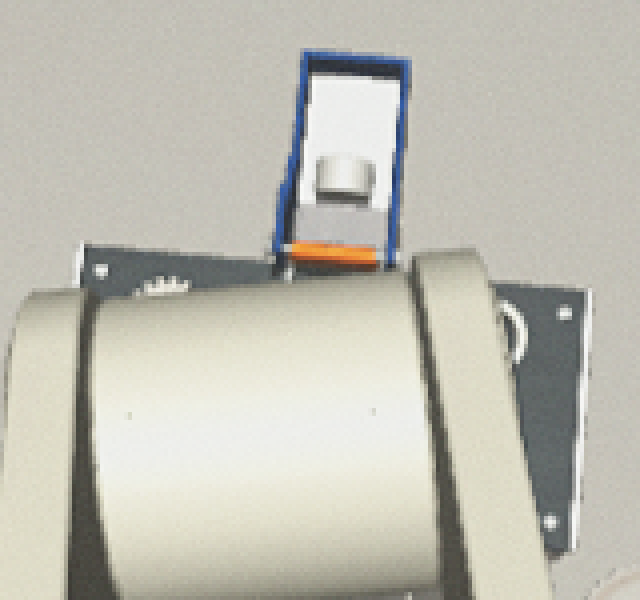

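View pics/w7.png

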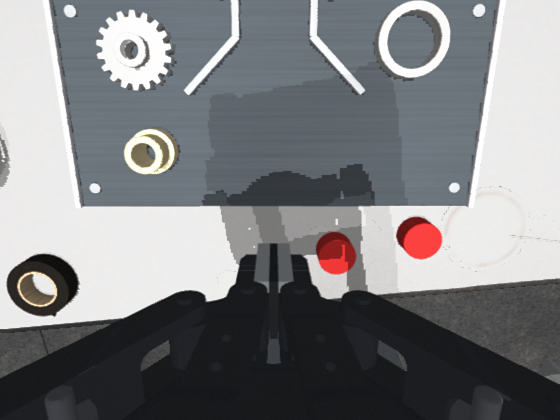

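The puck sits on its rim in the tray at (345,177) in the crop. The flap hangs straight, and the bystanders in the wrist view are where they were. One more check that the puck is at rest, then I'll hand in.

```bash
python3 -m inch '[[0,0,0,0,0,0,1],[0,0,0,0,0,0,1],[0,0,0,0,0,0,1],[0,0,0,0,0,0,1],[0,0,0,0,0,0,1],[0,0,0,0,0,0,1],[0,0,0,0,0,0,1],[0,0,0,0,0,0,1]]' >/dev/null; python3 - <<'E'
from h import *
X=(pts(grab_frame("top"))-S)@R.T
k=(X[...,0]>54)&(X[...,0]<135)&(abs(X[...,1])<26)&(X[...,2]>20)
q=np.percentile(X[k],[2,50,98],axis=0).round(1); print(q.tolist())
if abs(q[1,1])<1.5 and abs(q[1,0]-64.9)<1.5: print(r.sign_off())
E
```

```text
[[54.2, -17.1, 28.1], [65.0, 0.1, 39.6], [75.2, 16.9, 44.2]]
the job is handed in; nothing more can be done
None
```

The puck was pushed along the deck and through the flap, and it now rests on its rim in the tray about 65 mm beyond the sill; the flap is shut, the bush, gear and ring look unmoved, and I handed the job in at about 9 s on the robot's clock (no verdict was returned).

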